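Seat a dial gauge in the leak tester and hold its sealing arm past the click

TASK

Lay the small dial gauge with the barbed stem face up on the leak tester's cradle plate, between the two low rails and with its stem pointing at the rubber seal, and let go of it. Then push the sprung sealing arm by its upright black post past its ratchet click, so that its plunger presses the gauge's stem against the seal, and finish while still holding the post pressed on clearly beyond the click, so that your hand and not the ratchet keeps the seal tight for the leak reading. Leave the white button and all the other things on the cart alone.

Things in the scene. Friction and masses are not known exactly. Their poses are not given: they have to be found in the camera images.
- gauge: The gauge to test, the only one with a stem: round chrome case 52 mm across, 34 mm tall, white dial on top, 160 g or so, lying face up. Origin: centre of its underside; z up through the dial; x along the stem, a level barbed tube 10 mm thick, its axis 15 mm above the underside, its flat tip 46 mm from the case's axis.
- stem_tip (a point): Centre of the flat end of the gauge's stem.
- tester: Leak tester, fixed. Origin: on the cart top under the cradle's middle; x points to the black box, z up. Aluminium cradle plate 8 mm thick, x -125 to 75, y -70 to 110 mm; squat black box x 75 to 195, y -80 to 80 mm, 55 mm tall, the white button on it reaching 77 mm above the cart top.
- cradle (a point): Middle of the cradle, on the plate's top (8 mm above the cart top). Axes as the tester's. Two low rails along x at y = +32 and -32 mm: 6 mm thick, 58 mm clear between them, x -30 to 45 mm, tops 8 mm above the plate. The gauge lies between them, stem to +x. Home against the seal its centre is at x = 14 mm; lay it anywhere from x = -15 to 12 mm, the arm pushes it home.
- pivot (a point): Vertical pivot axis of the sealing arm, at cart-top height (tester x -45, y 75 mm); its hub is 24 mm in radius, its pin 57 mm tall. The arm is a steel bar 14 mm wide, 19 to 31 mm above the cart top, pointing along the tester's -y when its joint reads 0.55, swung back from there towards -x by 0.55 rad when it reads 0. A rubber-nosed spring plunger half-way along points at the gauge.
- seal: Round seal on the front of the black box: steel boss 28 mm across with a 24 mm rubber face looking to the tester's -x. Origin: centre of the rubber face, 23 mm above the cart top, at tester x = 60 mm, y = 0.
- post: Upright black post at the end of the sealing arm, the part to push or grip: 16 mm in diameter, 42 mm tall, from 31 to 73 mm above the cart top, 150 mm from the arm's pivot. Origin: centre of its foot, on the arm. It turns with the arm; its x axis points along the direction of push, square to the bar.
- post_mid (a point): Point on the post's axis 55 mm above the cart top.
- sealing_arm (a joint): Angle of the sprung arm, rad, growing anticlockwise (from above) towards the gauge. 0: fully open, its start. 0.46: its plunger has pushed the gauge home on the seal. About 0.54: ratchet clicks; let go, the arm would rest at about 0.52. 0.72: end stop. Push at the post: about 1 N at 0, 7 N at the click, 10 N at the stop; let go before the click, it springs open.
- white_button (a joint): The big white push button of the leak tester, m pressed; 0 is up, 0.006 fully down. Not to be touched.
- tin_box: Bystander: round tin box 74 mm across, 33 mm tall. Origin: centre of underside.
- hex_holder: Bystander: steel block 30 x 56 x 22 mm with five upright hex keys, 70 mm tall in all. Origin: centre of underside.
- tee_1: Bystander: white nylon T-piece 44 mm long, lying flat, 12 mm tall. Origin: underside of its middle.
- tee_2: Bystander: the other white nylon T-piece, the same.
- reference_gauge: Bystander: chrome reference gauge 106 mm across without a stem, leaning on a heavy foot, about 135 mm tall. Origin: underside of the foot.
- screwdriver: Bystander: screwdriver 160 mm long, lying.
- bezel_ring: Bystander: loose chrome bezel ring 60 mm across, 9 mm tall, lying.
Mind the look-alikes: they are no part of the job. Leave any brown, red or turquoise look-alike of the gauge alone.

How it is judged:
By the outcome, as a careful person would: the job done as asked, in the order asked, and still so for the second after the job is handed in, while the arm keeps its last pose, push and grip.
It also fails if it takes over 48 s, if anything falls off the work surface, if the arm or the gripper's body presses on something with over 40 N, if the wrist force passes 120 N, or if a joint passes its speed limit or range.

ROBOT

A 6-joint arm with a two-finger parallel gripper is mounted at the origin on the work surface. World frame = base frame: x ahead of the robot, y to its left, z up, the work surface at z = 0. Lengths are in mm, angles in rad, forces in N, time in s.
With the tool pointing down it reaches from about 325 to 875 mm from the base axis. Payload 4.4 kg.
Tool frame: the origin (TCP) lies between the finger pads; the fingertips stand ahead of it and the grasp point (between the pads) lies 5 mm behind it (bot.finger_overhang is the z of the fingertips in the tool frame, in mm); z points along the fingers, y is the line along which they close (so a half turn about z gives the same grasp; the last joint's range is limited). The gripper opens to 85 mm and grips with 20 to 120 N. Pads are 22 mm wide; open, the fingers measure 114 mm over their backs; the gripper's body (76 mm by 85 mm) begins 54 mm behind the grasp point. The pads swing forward as they close: fully open they stand 13 mm farther back than shut.
Start: joints at [1.127, 0.207, 1.542, -0, 1.393, -0.15], TCP at [165.974, 550.527, 245.282] pointing down, gripper open.
Joint ranges: [-2.73, 2.73], [-0.86, 2.22], [0.23, 2.46], [-1.11, 4.25], [0.08, 2.63], [-2.82, 2.82]. Speed limits (rad/s): [2.79, 2.79, 3.14, 3.14, 3.14, 3.14].

INTERFACE

Orientations are given as a rotation vector (axis times angle).
In Python, from rig import readout, optics, workorder, spotter, bot gives the robot as it stands. The module is installed in compiled form; this text tells all that it offers.
- The arm moves only by the tool servo_tool, never from a script. Its argument "moves" is a list of rows, each a list of 2 entries, a list of its own where there are three numbers: the shift along the tool's x, y, z normalised to -1 to 1, where 1 is 500 mm, then the turn, a rotation vector about the tool's x, y, z normalised to -1 to 1, where 1 is pi rad. In form: [[[x, y, z], [ax, ay, az]], ...]. A call has exactly 5 rows; each row is the pose to reach, as a shift and turn from the pose commanded when the call began, along the tool's axes at that moment, turning the shorter way round; what a row does not reach only later rows make up. A row lasts 1/12 s, in which the tool goes at most 41.7 mm and 7.16 degrees, less where a joint would pass 70% of its speed; a pose out of reach is approached as far as the arm can. A call with a number of a shift or a turn outside -1 to 1 is refused whole. A call with a gripper value outside its range is refused whole. "claw" is the opening, from 0 (shut) to 1 (fully open), set as the call begins (left out, the last holds). The fingers move at their own pace and stop on an object; "grip_force" is the grip in N (left out, the last holds). Time passes only in rows, so rows that repeat a pose let the fingers close, or fill a call up. It gives the time, the measured TCP pose, the force, the opening and the grip force at its end, in the units of the state.
- readout.observe(): the state, without advancing time (a new reading comes with each control period).
- optics.capture(name): name is "scene" or "top"; returns (picture, depth): 384x512x3 uint8, blue, green, red; 384x512 float32, mm along the optical axis (not along the pixel's ray), 0 where there is no reading.
- optics.camera_info(name): a dict with "fx", "fy", "cx", "cy" (pixels), "R" (3x3) and "t" (3): a world point X has camera coordinates R X + t. Camera axes: x right, y down, z forward; pixel columns grow to the right and rows downward; lengths in mm; the calibration is good to about 2 mm. A picture is of the moment at which its call begins. camera_info takes no time and is no camera call.
- workorder.sign_off(): hands the job in; it is judged then, once.
Trained networks look in the newest picture that a camera, given by its name, has taken for a name from the list of things; names that differ only in an ending like _2 or _b are one class to them, and where a whole thing is asked for, a point or a joint stands for the part that bears it (a point fixed in the world has none). Each returns a list of dicts, best first, with "p" (0 to 1); they miss things now and then, are a little off and sometimes report something else, mostly with a low value. They report only what shows in the picture. A call takes as long as a camera call. They do not tell look-alikes from the thing itself.
- spotter.boxes_of(camera, query): "location" ([column, row] in pixels, amid what is visible of it).
- spotter.place_of(camera, query): "location" ([column, row] in pixels: a listed point, or the origin of a listed thing).
The state is a dict: "time": time; "joints": joint angles; "qd": joint speeds; "effort": joint torques, N m; "tool_pos": TCP position; "ee_rot": TCP orientation; "contact_force": force on the tool from outside, world axes, zero at the start; "ft_torque": the same for the moment, N m; "opening": finger opening in mm; "gripper_force": force on a finger pad.
Only numpy, scipy, OpenCV 4.12 (cv2) and the standard library are available. Lean on these libraries where they do the work, as an engineer would, in place of code of your own. Each camera call takes 0.05 s, during which the arm holds its last target. There are 200 camera calls.

## Working session

There is one attempt and no reset: what is moved stays moved. The work goes in short steps, Python scripts to look and compute and a tool call to move; the robot and the scene stay as the last step left them, time stands still between calls to the robot, and variables do not carry over. Pictures are saved under pics/ and viewed, at most 10 in all, crops included, and the job is handed in when it is done.

Besides the shell and the picture viewer there is one more tool, called after "Emit:" as name([rows], argument=value, ...), one row to a line, values as JSON. servo_tool: Moves the arm, as the interface text tells. Scaled input: -1 to 1 covers 500 mm each way for a shift and pi rad each way for a turn. Its arguments: {"type":"object","properties":{"moves":{"type":"array"},"claw":{"type":"number"},"grip_force":{"type":"number"}},"required":["moves"]}

```bash
mkdir -p pics
cat > h.py <<'E'
import numpy as np,cv2
from rig import readout,optics,workorder,spotter,bot
from scipy.spatial.transform import Rotation as Rn
def world(cam,u,v,z=None,d=None):
    i=optics.camera_info(cam);R=np.array(i['R']);t=np.array(i['t'])
    r=np.array([(u-i['cx'])/i['fx'],(v-i['cy'])/i['fy'],1.])
    c=-R.T@t; k=R.T@r
    s=d if d is not None else (z-c[2])/k[2]
    return c+s*k
def pix(cam,X):
    i=optics.camera_info(cam);p=np.array(i['R'])@np.array(X)+np.array(i['t'])
    return np.array([i['fx']*p[0]/p[2]+i['cx'],i['fy']*p[1]/p[2]+i['cy']])
E
python3 - <<'E'
from h import *
np.set_printoptions(precision=1,suppress=True)
for c in ['scene','top']:
    p,d=optics.capture(c);cv2.imwrite(f'pics/{c}0.png',p);np.save(f'{c}0.npy',d)
    for q in ['gauge','stem_tip','tester','cradle','pivot','seal','post','post_mid']:
        r=spotter.place_of(c,q)
        print(c,q,[(np.round(x['location']),round(x['p'],2)) for x in r[:4]])
print(readout.observe(),bot.finger_overhang)
E
```

```text
scene gauge [(array([182., 126.]), 0.64), (array([148., 130.]), 0.64), (array([180., 150.]), 0.63), (array([307., 179.]), 0.63)]
scene stem_tip [(array([142., 172.]), 0.78), (array([309., 226.]), 0.73), (array([162., 130.]), 0.67), (array([172., 160.]), 0.54)]
scene tester [(array([306., 226.]), 0.68)]
scene cradle [(array([308., 227.]), 0.76)]
scene pivot [(array([336., 224.]), 0.75), (array([232., 163.]), 0.53)]
scene seal [(array([205., 190.]), 0.68)]
scene post [(array([303., 180.]), 0.47), (array([174., 160.]), 0.2)]
scene post_mid [(array([306., 180.]), 0.76)]
top gauge [(array([372., 260.]), 0.89), (array([358., 224.]), 0.67), (array([387., 193.]), 0.6), (array([408., 240.]), 0.54)]
top stem_tip [(array([396., 244.]), 0.74), (array([378., 272.]), 0.68), (array([379., 181.]), 0.67), (array([359., 208.]), 0.54)]
top tester []
top cradle [(array([184., 187.]), 0.81), (array([201., 225.]), 0.22)]
top pivot [(array([335., 265.]), 0.34)]
top seal [(array([183., 164.]), 0.45)]
top post [(array([ 94., 237.]), 0.7), (array([203., 227.]), 0.61)]
top post_mid [(array([200., 227.]), 0.78)]
{'time': 0.9, 'joints': array([ 1.1,  0.2,  1.5,  0. ,  1.4, -0.2]), 'qd': array([-0., -0.,  0., -0., -0.,  0.]), 'effort': array([  0. , -38.3, -29.2,  -0. ,   0. ,   0. ]), 'tool_pos': array([166. , 550.5, 245.3]), 'ee_rot': array([-0.5, -3.1, -0. ]), 'contact_force': array([ 0.3, -0.4,  0.4]), 'ft_torque': array([-0. ,  0. , -0.1]), 'gripper_force': 0.0, 'opening': 85.57010638426866} 14.0
```

```bash
python3 -c "
import cv2,numpy as np
a=cv2.imread('pics/scene0.png');b=cv2.imread('pics/top0.png')
cv2.imwrite('pics/both0.png',cv2.resize(np.vstack([a,b]),(800,1200))[:1200]) 
cv2.imwrite('pics/t1.png',cv2.resize(b,(800,600)));cv2.imwrite('pics/s1.png',cv2.resize(a,(800,600)))"
```

```text
(no output)
```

View pics/t1.png

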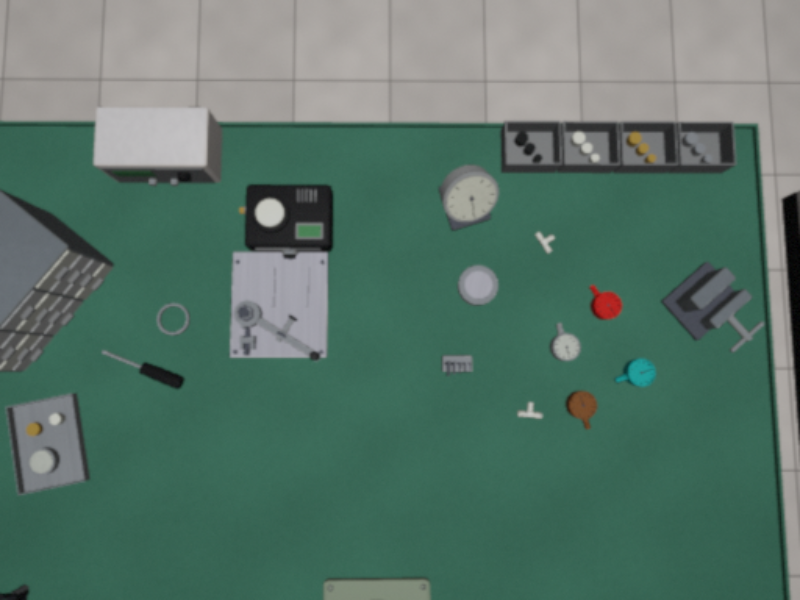

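View pics/s1.png

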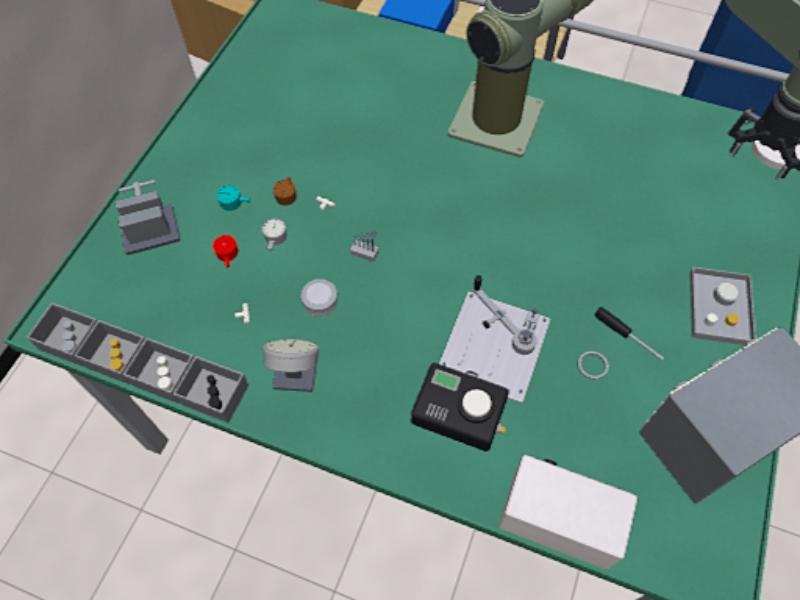

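The top view (800x600) shows four candidates: chrome with white dial (567,347), red (606,305), turquoise (641,372) and brown (582,405). The chrome one fits, because the coloured ones are excluded. The tester's cradle is at about (280,305), its box above that, and the post at (316,356). Next I'll measure and confirm with a crop.

Run:
```python
from h import *
np.set_printoptions(precision=1,suppress=True)
p=cv2.imread('pics/top0.png');d=np.load('top0.npy')
a=cv2.resize(p[195:280,325:425],None,fx=4,fy=4,interpolation=2);b=cv2.resize(p[110:235,140:220],None,fx=4.6,fy=4.6,interpolation=2)
c=np.zeros((600,800,3),np.uint8);c[:a.shape[0],:a.shape[1]]=a;c[:b.shape[0],410:410+b.shape[1]]=b;cv2.imwrite('pics/crop.png',c)
for n,(u,v),z in [('gauge top',(362.5,222),34),('gaugenet',(358,224),0),('tip',(359,208),15),('post top',(201.5,227.5),73),('postmid',(200,227),55),('cradle',(184,187),8),('seal',(183,164),23),('pivot',(158,200),57)]:
    print(n,world('top',u,v,z),'depth',world('top',u,v,d=d[int(v),int(u)]))
for n,(u,v),z in [('gauge',(172,150),0),('tip',(172,160),15),('cradle',(308,227),8),('postmid',(306,180),55),('pivot',(336,224),0)]:
    print('scene',n,world('scene',u,v,z))
# points by depth: gauge, tester
i=optics.camera_info('top');vv,uu=np.mgrid[:384,:512]
r=np.stack([(uu-i['cx'])/i['fx'],(vv-i['cy'])/i['fy'],np.ones_like(uu)],-1)*d[...,None]
W=(r-np.array(i['t']))@np.array(i['R']);np.save('W.npy',W)
s=W[205:238,345:378];m=s[...,2]>25;print('gauge z>25',m.sum(),s[m].mean(0),s[m].min(0),s[m].max(0))
m=(s[...,2]>9)&(s[...,2]<23);print(s[m].mean(0))
print('px mm',np.linalg.norm(W[200,300]-W[200,301]), 'plate z',W[180,160],W[215,165], W[226,150])
# box
s=W[110:165,150:220];m=(s[...,2]>45)&(s[...,2]<62);print('box',np.percentile(s[m],[1,50,99],axis=0))
s=W[155:235,140:215];m=(s[...,2]>4)&(s[...,2]<12);print('plate',np.percentile(s[m],[1,50,99],axis=0),cv2.minAreaRect(s[m][:,:2].astype(np.float32)))
```

```text
gauge top [ 510.3 -352.7   34. ] depth [ 510.3 -352.6   34.5]
gaugenet [ 505.6 -348.3    0. ] depth [ 504.6 -339.8   32.7]
tip [ 552.1 -348.9   15. ] depth [ 553.  -352.7    0.4]
post top [495.3 106.9  73. ] depth [495.3 106.9  73.1]
postmid [497.1 113.   55. ] depth [496.7 111.1  72.3]
cradle [616.  166.4   8. ] depth [616.3 166.8   5.4]
seal [682.2 168.2  23. ] depth [679.5 165.8  39. ]
pivot [573.5 231.9  57. ] depth [573.4 231.9  57.3]
scene gauge [ 514.7 -368.5    0. ]
scene tip [ 560.3 -342.9   15. ]
scene cradle [629.2 167.    8. ]
scene postmid [495.6 111.9  55. ]
scene pivot [583.2 246.3   0. ]
gauge z>25 257 [ 509.6 -343.9   57. ] [ 468.5 -375.6   25.3] [ 536.8  -18.2 1270. ]
[ 532.9 -338.6   17.4]
px mm 3.623983386844106 plate z [637.5 238.2   4. ] [533.6 220.7   7.8] [501.7 263.8   7.2]
box [[693.1  84.7  46. ]
 [747.6 147.7  54.3]
 [813.1 240.9  60.4]]
plate [[495.5  95.1   4.1]
 [604.3 179.8   7.7]
 [691.1 273.2  11.8]] ((594.1503295898438, 187.6116943359375), (231.98675537109375, 219.12176513671875), 0.38160446286201477)
```

View pics/crop.png

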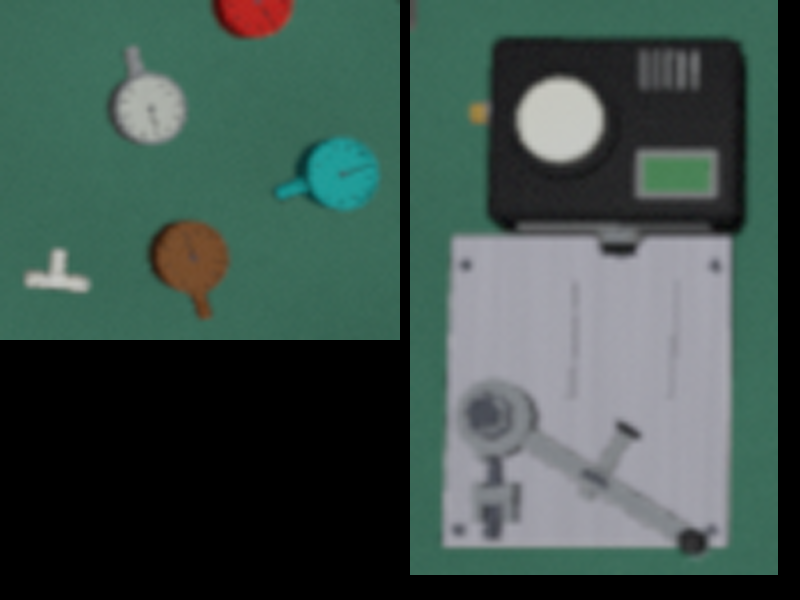

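The crop confirms the chrome gauge with a white dial at top-image pixel (362.5,222), stem towards (358,207). The arm is open, with the post at (201,227). Next I'll refine the gauge and tester poses.

Run:
```python
from h import *
from scipy.optimize import least_squares
np.set_printoptions(precision=2,suppress=True)
c=lambda x,y:((x-410)/4.6+140,y/4.6+110)
pts=[((-125,110,8),c(443,547)),((-125,-70,8),c(728,547)),((-45,75,57),c(486,413)),((-123.4,-52.9,73),c(692,541)),((-30,32,16),c(568,400)),((-30,-32,16),c(672,398)),((45,32,16),c(575,280)),((45,-32,16),c(679,282)),((75,80,55),c(490,225)),((75,-80,55),c(744,230)),((195,80,55),c(492,40)),((195,-80,55),c(742,40))]
def P(q,X): 
    ca,sa=np.cos(q[2]),np.sin(q[2]);return np.array([q[0]+ca*X[0]-sa*X[1],q[1]+sa*X[0]+ca*X[1],X[2]])
f=lambda q:np.concatenate([pix('top',P(q,X))-(np.array(u)-0.5+0.5/4.6) for X,u in pts])
s=least_squares(f,[617,160,0],loss='soft_l1',x_scale=[1,1,.01]);print('tester',s.x);print(s.fun.reshape(-1,2).T)
# gauge
p=cv2.imread('pics/top0.png').astype(int)
roi=p[200:240,340:385];m=((roi.max(2)-roi.min(2)<28)&(roi.max(2)>75)).astype(np.uint8)
n,l,st,ce=cv2.connectedComponentsWithStats(m);k=1+np.argmax(st[1:,4]);m=l==k;print(st[k])
for r in m: print(''.join('#' if x else '.' for x in r))
v,u=np.nonzero(m);
# silhouette fit
def sil(q):
    big=np.zeros((40*8,45*8),np.uint8)
    def hull(L):
        a=np.array([(pix('top',P(q,X))-[340,200]+.5)*8 for X in L]).astype(np.float32)
        cv2.fillConvexPoly(big,cv2.convexHull(a).astype(np.int32),1)
    an=np.linspace(0,2*np.pi,32)
    hull([(26*np.cos(t),26*np.sin(t),z) for t in an for z in (0,34)])
    hull([(x,y,z) for x in (20,46) for y in(-4,4) for z in (11,19)])
    return cv2.resize(big.astype(np.float32),(45,40),interpolation=cv2.INTER_AREA)
from scipy.optimize import minimize
g=lambda q:((sil([q[0],q[1],q[2]/50])-m)**2).sum()
r=minimize(g,[510,-352,.15*50],method='Nelder-Mead',options=dict(initial_simplex=[[506,-352,7],[514,-350,7],[510,-356,7],[510,-352,15]]));print('gauge',r.x[:2],r.x[2]/50,r.fun)
o=readout.observe();print('tool R',Rn.from_rotvec(o['ee_rot']).as_matrix())
```

```text
tester [617.84 160.68  -0.01]
[[ 0.33  0.25  0.39 -0.14  0.41 -0.26 -0.43 -1.26 -0.77  0.03  0.09  1.14]
 [ 0.19  0.51  0.6   0.77 -0.39  0.19  0.34  0.07 -0.3  -0.92 -0.96 -0.41]]
[ 13   6  19  25 309]
.............................................
.............................................
.............................................
.............................................
.............................................
.............................................
..................#..........................
................####.........................
................####.........................
................####.........................
................#####........................
.................####........................
.................#####.......................
.................#########...................
................############.................
...............##############................
..............################...............
.............##################..............
..............#################..............
..............#########
[... 775 characters left out ...]
.............................
.............................................
.............................................
.............................................Traceback (most recent call last):
  File "<stdin>", line 28, in <module>
    res = _minimize_neldermead(fun, x0, args, callback, bounds=bounds,
                               **options)
    fxcc = func(xcc)
    fx = function(np.copy(x), *(wrapper_args + args))
  File "<stdin>", line 27, in <lambda>
  File "<stdin>", line 23, in sil
  File "<stdin>", line 20, in hull
  File "h.py", line 11, in pix
    i=optics.camera_info(cam);p=np.array(i['R'])@np.array(X)+np.array(i['t'])
ValueError: time passes only in moves, steps and waits
```

```bash
sed -i 's/^def world/import functools\noptics_ci=functools.cache(optics.camera_info)\ndef world/; s/=optics.camera_info(cam)/=optics_ci(cam)/' h.py
cat > gf.py <<'E'
from h import *
from scipy.optimize import minimize
def P(q,X): 
    ca,sa=np.cos(q[2]),np.sin(q[2]);return np.array([q[0]+ca*X[0]-sa*X[1],q[1]+sa*X[0]+ca*X[1],X[2]+(q[3] if len(q)>3 else 0)])
def sil(q):
    big=np.zeros((40*8,45*8),np.uint8)
    def hull(L):
        a=np.array([(pix('top',P(q,X))-[340,200]+.5)*8 for X in L]).astype(np.float32)
        cv2.fillConvexPoly(big,cv2.convexHull(a).astype(np.int32),1)
    an=np.linspace(0,2*np.pi,32)
    hull([(26*np.cos(t),26*np.sin(t),z) for t in an for z in (0,34)])
    hull([(x,y,z) for x in (20,46) for y in(-4,4) for z in (11,19)])
    return cv2.resize(big.astype(np.float32),(45,40),interpolation=cv2.INTER_AREA)
E
python3 - <<'E'
from gf import *
np.set_printoptions(precision=2,suppress=True)
p=cv2.imread('pics/top0.png').astype(int)
roi=p[200:240,340:385];m=((roi.max(2)-roi.min(2)<28)&(roi.max(2)>75)).astype(np.uint8)
g=lambda q:((sil([q[0],q[1],q[2]/50])-m)**2).sum()
r=minimize(g,[510,-352,.15*50],method='Nelder-Mead',options=dict(initial_simplex=[[506,-352,7],[514,-350,7],[510,-356,7],[510,-352,15]]));print('gauge',r.x[:2],r.x[2]/50,r.fun)
o=readout.observe();print('time',o['time'],o['tool_pos']);print('tool R',Rn.from_rotvec(o['ee_rot']).as_matrix())
i=optics_ci('top');print(-np.array(i['R']).T@i['t'])
E
```

```text
gauge [ 512.36 -353.79] 0.22546322977420563 25.55078125
time 0.9 [165.98 550.53 245.31]
tool R [[-0.96  0.29 -0.  ]
 [ 0.29  0.96  0.  ]
 [ 0.    0.   -1.  ]]
[ 468.55  -18.18 1269.97]
```

```bash
cat > plan.py <<'E'
import sys
from h import *
def Rt(psi): c,s=np.cos(psi),np.sin(psi);return np.array([[-s,c,0],[c,s,0],[0,0,-1.]])
def plan(wps,maxd=200,maxa=.6):
    """wps: [(x,y,z,psi)]; prints one shift/turn per 5-row call"""
    o=readout.observe();p=np.array(o['tool_pos']);R=Rn.from_rotvec(o['ee_rot']).as_matrix()
    psi=np.arctan2(R[1,1],R[0,1]);psi+=2*np.pi*round((wps[0][3]-psi)/(2*np.pi))
    print('now',np.round(p,1),round(psi,3),'t',round(o['time'],2),'F',np.round(o['contact_force'],1),'open',round(o['opening'],1),'gf',round(o['gripper_force'],1))
    for w in wps:
        q=np.array(w[:3],float);n=int(np.ceil(max(np.linalg.norm(q-p)/maxd,abs(w[3]-psi)/maxa,1e-9)));p0,a0=p,psi
        for k in range(1,n+1):
            pn=p0+(q-p0)*k/n;an=a0+(w[3]-a0)*k/n;Rn_=Rt(an)
            print(np.round(R.T@(pn-p)/500,3).tolist(),np.round(Rn.from_matrix(R.T@Rn_).as_rotvec()/np.pi,3).tolist(),'->',np.round(pn),round(an,2))
            p,psi,R=pn,an,Rn_
if __name__=='__main__': plan(eval(sys.argv[1]))
E
python3 plan.py "[(440,200,240,1.6),(512,-353,130,1.78),(512,-353,23,1.78)]"
```

```text
now [166.  550.5 245.3] 1.278 t 0.9 F [ 0.3 -0.4  0.4] open 85.6 gf 0.0
[-0.242, -0.171, 0.004] [0.0, -0.0, -0.034] -> [257. 434. 244.] 1.39
[-0.223, -0.196, 0.004] [0.0, 0.0, -0.034] -> [349. 317. 242.] 1.49
[-0.2, -0.219, 0.004] [0.0, 0.0, -0.034] -> [440. 200. 240.] 1.6
[-0.037, -0.37, 0.073] [0.0, 0.0, -0.019] -> [464.  16. 203.] 1.66
[-0.015, -0.371, 0.073] [0.0, 0.0, -0.019] -> [ 488. -169.  167.] 1.72
[0.007, -0.372, 0.073] [0.0, 0.0, -0.019] -> [ 512. -353.  130.] 1.78
[0.0, 0.0, 0.214] [0.0, 0.0, 0.0] -> [ 512. -353.   23.] 1.78
```

Emit:
servo_tool([
  [[-0.242, -0.171, 0.004], [0, 0, -0.034]],
  [[-0.242, -0.171, 0.004], [0, 0, -0.034]],
  [[-0.242, -0.171, 0.004], [0, 0, -0.034]],
  [[-0.242, -0.171, 0.004], [0, 0, -0.034]],
  [[-0.242, -0.171, 0.004], [0, 0, -0.034]],
], claw=1)

```text
time: 1.32
tool_pos: [259.5, 430.6, 243.2]
ee_rot: [0.299, 3.126, -0.003]
contact_force: [-0.0, 0.2, -1.5]
opening: 85.4
gripper_force: 0.0
```

Emit:
servo_tool([
  [[-0.223, -0.196, 0.004], [0, 0, -0.034]],
  [[-0.223, -0.196, 0.004], [0, 0, -0.034]],
  [[-0.223, -0.196, 0.004], [0, 0, -0.034]],
  [[-0.223, -0.196, 0.004], [0, 0, -0.034]],
  [[-0.223, -0.196, 0.004], [0, 0, -0.034]],
])

```text
time: 1.73
tool_pos: [351.1, 314.2, 241.5]
ee_rot: [0.132, 3.137, -0.002]
contact_force: [-0.4, -0.2, 0.0]
opening: 85.1
gripper_force: 0.0
```

Emit:
servo_tool([
  [[-0.2, -0.219, 0.004], [0, 0, -0.034]],
  [[-0.2, -0.219, 0.004], [0, 0, -0.034]],
  [[-0.2, -0.219, 0.004], [0, 0, -0.034]],
  [[-0.2, -0.219, 0.004], [0, 0, -0.034]],
  [[-0.2, -0.219, 0.004], [0, 0, -0.034]],
])

```text
time: 2.15
tool_pos: [442.4, 197.4, 239.6]
ee_rot: [-0.036, 3.139, -0.001]
contact_force: [-0.3, 0.2, -0.1]
opening: 85.9
gripper_force: 0.0
```

Emit:
servo_tool([
  [[-0.037, -0.37, 0.073], [0, 0, -0.019]],
  [[-0.037, -0.37, 0.073], [0, 0, -0.019]],
  [[-0.037, -0.37, 0.073], [0, 0, -0.019]],
  [[-0.037, -0.37, 0.073], [0, 0, -0.019]],
  [[-0.037, -0.37, 0.073], [0, 0, -0.019]],
])

```text
time: 2.57
tool_pos: [463.1, 13.8, 202.2]
ee_rot: [0.136, -3.138, 0.001]
contact_force: [-0.2, 0.6, 0.3]
opening: 85.4
gripper_force: 0.0
```

Emit:
servo_tool([
  [[-0.015, -0.371, 0.073], [0, 0, -0.019]],
  [[-0.015, -0.371, 0.073], [0, 0, -0.019]],
  [[-0.015, -0.371, 0.073], [0, 0, -0.019]],
  [[-0.015, -0.371, 0.073], [0, 0, -0.019]],
  [[-0.015, -0.371, 0.073], [0, 0, -0.019]],
])

```text
time: 2.98
tool_pos: [487.6, -171.0, 165.7]
ee_rot: [-0.228, 3.133, -0.001]
contact_force: [-0.3, 0.1, -0.2]
opening: 85.1
gripper_force: 0.0
```

Emit:
servo_tool([
  [[0.007, -0.372, 0.073], [0, 0, -0.019]],
  [[0.007, -0.372, 0.073], [0, 0, -0.019]],
  [[0.007, -0.372, 0.073], [0, 0, -0.019]],
  [[0.007, -0.372, 0.073], [0, 0, -0.019]],
  [[0.007, -0.372, 0.073], [0, 0, -0.019]],
])

```text
time: 3.4
tool_pos: [511.8, -355.9, 128.9]
ee_rot: [-0.322, 3.124, -0.002]
contact_force: [0.4, -0.5, 0.8]
opening: 85.8
gripper_force: 0.0
```

```bash
python3 plan.py "[(512,-353,23,1.78)]"
```

```text
now [ 511.8 -355.9  128.9] 1.776 t 3.4 F [ 0.4 -0.5  0.8] open 85.8 gf 0.0
[-0.001, 0.006, 0.212] [-0.0, 0.0, -0.001] -> [ 512. -353.   23.] 1.78
```

Emit:
servo_tool([
  [[0, 0, 0.07], [0, 0, 0]],
  [[0, 0, 0.14], [0, 0, 0]],
  [[0, 0, 0.14], [0, 0, 0]],
  [[0, 0, 0.14], [0, 0, 0]],
  [[0, 0, 0.14], [0, 0, 0]],
])

```text
time: 3.82
tool_pos: [512.1, -352.7, 61.0]
ee_rot: [-0.326, 3.123, -0.001]
contact_force: [0.6, -0.8, 1.3]
opening: 85.4
gripper_force: 0.0
```

```bash
python3 plan.py "[(512,-353,23,1.78)]"
```

```text
now [ 512.1 -352.7   61. ] 1.779 t 3.82 F [ 0.6 -0.8  1.3] open 85.4 gf 0.0
[0.0, -0.001, 0.076] [-0.0, 0.0, -0.0] -> [ 512. -353.   23.] 1.78
```

Emit:
servo_tool([
  [[0, 0, 0.04], [0, 0, 0]],
  [[0, 0, 0.076], [0, 0, 0]],
  [[0, 0, 0.076], [0, 0, 0]],
  [[0, 0, 0.076], [0, 0, 0]],
  [[0, 0, 0.076], [0, 0, 0]],
])

```text
time: 4.23
tool_pos: [512.4, -354.2, 24.5]
ee_rot: [-0.325, 3.122, -0.005]
contact_force: [0.3, -0.1, 0.1]
opening: 85.4
gripper_force: 0.0
```

Emit:
servo_tool([
  [[0, 0, 0], [0, 0, 0]],
  [[0, 0, 0], [0, 0, 0]],
  [[0, 0, 0], [0, 0, 0]],
  [[0, 0, 0], [0, 0, 0]],
  [[0, 0, 0], [0, 0, 0]],
], claw=0.4, grip_force=40)

```text
time: 4.65
tool_pos: [511.5, -353.9, 23.4]
ee_rot: [-0.324, 3.123, -0.002]
contact_force: [0.1, 0.8, 7.6]
opening: 50.9
gripper_force: 42.4
```

Emit:
servo_tool([
  [[0, 0, 0], [0, 0, 0]],
  [[0, 0, 0], [0, 0, 0]],
  [[0, 0, 0], [0, 0, 0]],
  [[0, 0, 0], [0, 0, 0]],
  [[0, 0, 0], [0, 0, 0]],
])

```text
time: 5.07
tool_pos: [511.5, -353.9, 23.4]
ee_rot: [-0.324, 3.123, -0.002]
contact_force: [-0.1, 0.7, 7.0]
opening: 50.8
gripper_force: 42.4
```

Emit:
servo_tool([
  [[0, 0, -0.03], [0, 0, 0]],
  [[0, 0, -0.08], [0, 0, 0]],
  [[0, 0, -0.15], [0, 0, 0]],
  [[0, 0, -0.2], [0, 0, 0]],
  [[0, 0, -0.2], [0, 0, 0]],
])

```text
time: 5.48
tool_pos: [514.0, -356.4, 128.6]
ee_rot: [-0.323, 3.117, -0.015]
contact_force: [1.5, -1.0, -0.7]
opening: 50.5
gripper_force: 42.2
```

```bash
python3 - <<'E'
from gf import *
p,d=optics.capture('scene');t,_=optics.capture('top')
u,v=pix('scene',[512,-353,120]).astype(int);a=cv2.resize(p[v-45:v+45,u-50:u+50],(400,360),interpolation=2)
x,y=pix('top',[512,-353,120]).astype(int);b=cv2.resize(t[y-45:y+45,x-50:x+50],(400,360),interpolation=2)
cv2.imwrite('pics/lift.png',np.hstack([a,b]));print(u,v,x,y)
E
python3 plan.py "[(500,-150,170,1.7),(560,60,150,1.6),(618,160,110,1.56)]"
```

```text
170 129 371 220
now [ 511.2 -353.9  123. ] 1.777 t 5.58 F [-0.1 -0.3 -1.4] open 50.8 gf 42.2
[-0.031, 0.202, -0.047] [-0.001, 0.001, 0.012] -> [ 506. -252.  147.] 1.74
[-0.023, 0.203, -0.047] [0.0, 0.0, 0.012] -> [ 500. -150.  170.] 1.7
[-0.087, 0.201, 0.02] [0.0, 0.0, 0.016] -> [530. -45. 160.] 1.65
[-0.076, 0.205, 0.02] [0.0, 0.0, 0.016] -> [560.  60. 150.] 1.6
[-0.122, 0.197, 0.08] [0.0, 0.0, 0.013] -> [618. 160. 110.] 1.56
```

View pics/lift.png

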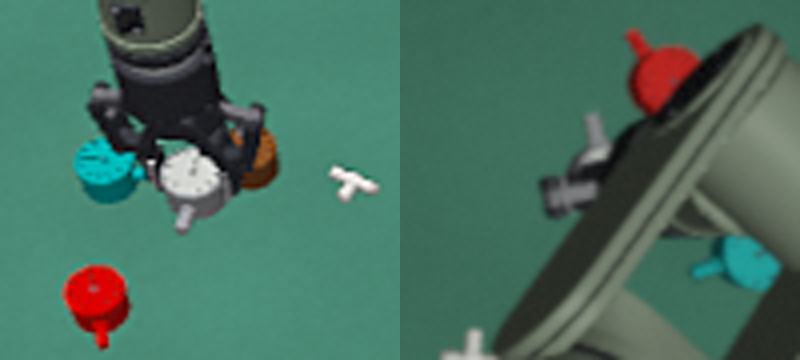

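The gauge hangs level in the jaws in both views, with the stem showing at about (592,130) in the right half. Before placing it, I'll refine the tester's y and yaw from subpixel plate edges.

Run:
```python
from gf import *
np.set_printoptions(precision=2,suppress=True)
p=cv2.imread('pics/top0.png').astype(float);g=p[...,2]  # red: plate bright, mat dark
L=[];Rr=[];B=[]
def cross(a,x0):  # 50% crossing of profile
    lo,hi=np.median(a[:3]),np.median(a[-3:]);t=(lo+hi)/2
    k=np.nonzero((a[:-1]-t)*(a[1:]-t)<=0)[0][0];return x0+k+(t-a[k])/(a[k+1]-a[k])
for v in range(170,222,2):
    L.append((cross(g[v,143:154],143),v));Rr.append((cross(g[v,205:216],205),v))
for u in range(155,195,2): B.append((u,cross(g[222:236,u],222)))
wl=np.array([world('top',u,v,8)[:2] for u,v in L]);wr=np.array([world('top',u,v,8)[:2] for u,v in Rr]);wb=np.array([world('top',u,v,8)[:2] for u,v in B])
l=np.polyfit(wl[:,0]-617,wl[:,1],1);r=np.polyfit(wr[:,0]-617,wr[:,1],1);b=np.polyfit(wb[:,1]-160,wb[:,0],1)
print('left',l,'right',r,'bottom',b,'width',l[1]-r[1])
print('tester y at x=617:',(l[1]+r[1])/2-20,' yaw',(l[0]+r[0])/2,-b[0],'x',b[1]+125)
# rails: print red profile avg rows
for v0 in (175,185): print(v0,np.round(g[v0:v0+8,160:208].mean(0)).astype(int))
# box edges
bx=p.max(2)
e=[(cross(bx[v,150:160][::1],150),cross(bx[v,208:220],208)) for v in range(125,150,3)];e=np.mean(e,0);print('box',e,world('top',e[0],137,50)[:2],world('top',e[1],137,50)[:2])
```

```text
left [ -0.01 273.24] right [ 0.  91.9] bottom [ -0.01 493.77] width 181.3352593548559
tester y at x=617: 162.5717669781141  yaw -0.003504125802684774 0.007985812718318488 x 618.7722777275304
175 [163 162 162 162 161 162 163 164 164 164 163 163 163 163 161 149 151 163
 164 163 160 160 162 163 163 164 164 163 164 165 164 164 163 162 162 162
 161 154 155 162 162 162 163 165 165 163 162 163]
185 [161 160 160 161 160 161 162 163 164 164 163 164 163 162 157 148 153 163
 164 162 159 160 161 163 162 163 164 163 163 164 163 163 162 162 162 161
 153 151 158 162 162 162 162 163 162 161 161 163]
box [156.59 212.83] [756.69 241.41] [756.78  79.22]
```

Emit:
servo_tool([
  [[-0.031, 0.202, -0.047], [0, 0, 0.012]],
  [[-0.031, 0.202, -0.047], [0, 0, 0.012]],
  [[-0.031, 0.202, -0.047], [0, 0, 0.012]],
  [[-0.031, 0.202, -0.047], [0, 0, 0.012]],
  [[-0.031, 0.202, -0.047], [0, 0, 0.012]],
])

```text
time: 6.0
tool_pos: [503.9, -249.4, 143.3]
ee_rot: [0.268, -3.127, -0.003]
contact_force: [-0.6, -0.6, -1.7]
opening: 50.5
gripper_force: 42.4
```

Emit:
servo_tool([
  [[-0.023, 0.203, -0.047], [0, 0, 0.012]],
  [[-0.023, 0.203, -0.047], [0, 0, 0.012]],
  [[-0.023, 0.203, -0.047], [0, 0, 0.012]],
  [[-0.023, 0.203, -0.047], [0, 0, 0.012]],
  [[-0.023, 0.203, -0.047], [0, 0, 0.012]],
])

```text
time: 6.42
tool_pos: [499.1, -149.3, 167.8]
ee_rot: [0.208, -3.133, 0.0]
contact_force: [0.7, -1.0, -1.8]
opening: 50.7
gripper_force: 42.7
```

Emit:
servo_tool([
  [[-0.087, 0.201, 0.02], [0, 0, 0.016]],
  [[-0.087, 0.201, 0.02], [0, 0, 0.016]],
  [[-0.087, 0.201, 0.02], [0, 0, 0.016]],
  [[-0.087, 0.201, 0.02], [0, 0, 0.016]],
  [[-0.087, 0.201, 0.02], [0, 0, 0.016]],
])

```text
time: 6.83
tool_pos: [529.4, -44.5, 157.4]
ee_rot: [0.129, -3.137, 0.001]
contact_force: [-0.3, 0.1, -2.0]
opening: 50.6
gripper_force: 42.7
```

Emit:
servo_tool([
  [[-0.076, 0.205, 0.02], [0, 0, 0.016]],
  [[-0.076, 0.205, 0.02], [0, 0, 0.016]],
  [[-0.076, 0.205, 0.02], [0, 0, 0.016]],
  [[-0.076, 0.205, 0.02], [0, 0, 0.016]],
  [[-0.076, 0.205, 0.02], [0, 0, 0.016]],
])

```text
time: 7.25
tool_pos: [559.2, 60.1, 147.9]
ee_rot: [0.049, -3.14, 0.002]
contact_force: [-0.3, 0.5, -1.5]
opening: 50.9
gripper_force: 42.8
```

Emit:
servo_tool([
  [[-0.125, 0.197, 0.06], [0, 0, 0.013]],
  [[-0.125, 0.197, 0.06], [0, 0, 0.013]],
  [[-0.125, 0.197, 0.06], [0, 0, 0.013]],
  [[-0.125, 0.197, 0.06], [0, 0, 0.013]],
  [[-0.125, 0.197, 0.06], [0, 0, 0.013]],
])

```text
time: 7.67
tool_pos: [618.6, 160.2, 117.0]
ee_rot: [-0.016, -3.139, 0.002]
contact_force: [-0.4, -0.7, -1.7]
opening: 50.8
gripper_force: 42.8
```

```bash
python3 - <<'E'
from h import *
optics.capture('top')
t,_=optics.capture('top');s,_=optics.capture('scene')
cv2.imwrite('pics/top1.png',t);cv2.imwrite('pics/sc1.png',s)
u,v=pix('top',[622,162,110]).astype(int);print(u,v,'s',pix('scene',[622,162,110]))
b=cv2.resize(t[v-45:v+30,u-33:u+33],(528,600),interpolation=2);cv2.imwrite('pics/over.png',b)
for c in('top','scene'):
  if c=='scene':pass
  print(c,[(np.round(x['location'],1),round(x['p'],2)) for x in spotter.place_of(c,'stem_tip')[:5]])
E
python3 plan.py "[(622.5,162,90,1.567),(622.5,162,33,1.567)]"
```

```text
180 180 s [310.28716538 209.62842589]
top [(array([378.2, 180. ]), 0.84), (array([395.5, 243.9]), 0.66), (array([379.5, 276.4]), 0.6)]
scene [(array([143.2, 169.7]), 0.76), (array([158.8, 129.8]), 0.71), (array([310.6, 211.2]), 0.66), (array([304.7, 222.3]), 0.5), (array([182.3, 114.4]), 0.5)]
now [618.5 159.6 119.5] 1.558 t 7.92 F [ 0.4 -0.4 -1.8] open 50.8 gf 42.8
[-0.008, 0.005, 0.059] [-0.0, 0.0, -0.003] -> [622. 162.  90.] 1.57
[0.0, 0.0, 0.114] [0.0, 0.0, 0.0] -> [622. 162.  33.] 1.57
```

View pics/over.png

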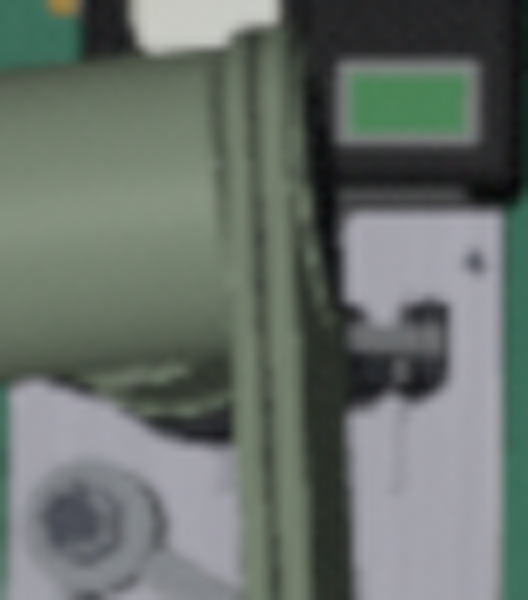

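The arm hides the stem in the top view, so I'll use the scene camera instead.

Run:
```python
from h import *
s=cv2.imread('pics/sc1.png')
# expected tip and base of stem (z of axis = 119.5-23+15) for gauge yaw y0 at TCP
for y0 in (-.1,-.01,.08):
    c=np.array([617.5,159.6,111.5]);print(y0,pix('scene',c+46*np.array([np.cos(y0),np.sin(y0),0])),pix('scene',c+26*np.array([np.cos(y0),np.sin(y0),0])))
cv2.imwrite('pics/sc1c.png',cv2.resize(s[165:255,260:370],(733,600),interpolation=2))
```

```text
-0.1 [303.6727993  220.31611749] [306.46298916 214.86296827]
-0.01 [304.99203577 220.84079121] [307.20454744 215.15556892]
0.08 [306.35426416 221.25943558] [307.96970774 215.38892213]
```

View pics/sc1c.png

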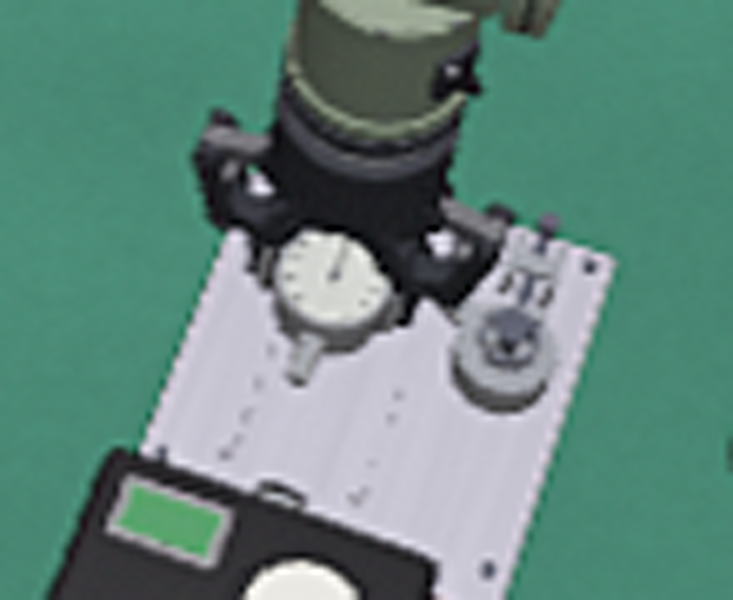

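Stem tip at (304.6,221.7) agrees with the prediction for yaw about -0.01. Descending.

Emit:
servo_tool([
  [[-0.008, 0.005, 0.05], [0, 0, 0]],
  [[-0.008, 0.005, 0.1], [0, 0, 0]],
  [[-0.008, 0.005, 0.13], [0, 0, 0]],
  [[-0.008, 0.005, 0.13], [0, 0, 0]],
  [[-0.008, 0.005, 0.13], [0, 0, 0]],
])

```text
time: 8.33
tool_pos: [621.5, 163.1, 53.4]
ee_rot: [-0.017, -3.14, 0.001]
contact_force: [-0.7, 0.6, -1.3]
opening: 50.4
gripper_force: 42.9
```

Emit:
servo_tool([
  [[0, 0, 0], [0, 0, 0]],
  [[0, 0, 0], [0, 0, 0]],
  [[0, 0, 0], [0, 0, 0]],
  [[0, 0, 0], [0, 0, 0]],
  [[0, 0, 0], [0, 0, 0]],
])

```text
time: 8.75
tool_pos: [623.0, 164.2, 54.8]
ee_rot: [0.016, 3.14, 0.0]
contact_force: [0.2, -0.1, -1.5]
opening: 50.7
gripper_force: 42.9
```

```bash
python3 - <<'E'
from h import *
s,_=optics.capture('scene')
cv2.imwrite('pics/sc2c.png',cv2.resize(s[180:260,260:360],(750,600),interpolation=2))
E
python3 plan.py "[(622.5,162,33,1.56)]"
```

```text
now [622.7 164.2  54.5] 1.561 t 8.8 F [ 0.1  0.5 -0.4] open 50.5 gf 42.9
[0.0, -0.004, 0.043] [0.0, 0.0, 0.0] -> [622. 162.  33.] 1.56
```

View pics/sc2c.png

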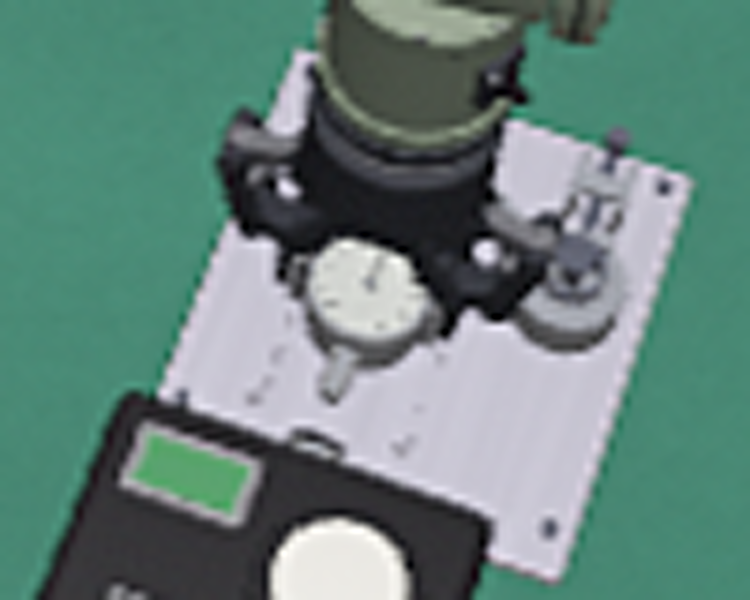

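The gauge is above the rails (ends at about (257,395) and (405,450)), with its stem towards the seal boss at (318,440). Lowering.

Emit:
servo_tool([
  [[0, -0.004, 0.02], [0, 0, 0]],
  [[0, -0.004, 0.03], [0, 0, 0]],
  [[0, -0.004, 0.036], [0, 0, 0]],
  [[0, -0.004, 0.042], [0, 0, 0]],
  [[0, -0.004, 0.044], [0, 0, 0]],
])

```text
time: 9.22
tool_pos: [621.5, 162.0, 31.4]
ee_rot: [-0.016, -3.139, 0.001]
contact_force: [-5.1, -0.1, 6.0]
opening: 50.6
gripper_force: 43.6
```

Emit:
servo_tool([
  [[0, 0, 0], [0, 0, 0]],
  [[0, 0, 0], [0, 0, 0]],
  [[0, 0, 0], [0, 0, 0]],
  [[0, 0, 0], [0, 0, 0]],
  [[0, 0, 0], [0, 0, 0]],
])

```text
time: 9.63
tool_pos: [622.4, 162.1, 31.7]
ee_rot: [0.016, 3.141, 0.0]
contact_force: [-0.3, -0.3, -2.2]
opening: 50.7
gripper_force: 43.1
```

Emit:
servo_tool([
  [[0, 0, 0.001], [0, 0, 0]],
  [[0, 0, 0.001], [0, 0, 0]],
  [[0, 0, 0.001], [0, 0, 0]],
  [[0, 0, 0.001], [0, 0, 0]],
  [[0, 0, 0.001], [0, 0, 0]],
], claw=0.95)

```text
time: 10.05
tool_pos: [622.6, 162.1, 31.5]
ee_rot: [0.016, 3.141, 0.0]
contact_force: [0.3, 0.1, 0.3]
opening: 81.0
gripper_force: 0.0
```

Emit:
servo_tool([
  [[0, 0, 0], [0, 0, 0]],
  [[0, 0, 0], [0, 0, 0]],
  [[0, 0, -0.03], [0, 0, 0]],
  [[0, 0, -0.08], [0, 0, 0]],
  [[0, 0, -0.15], [0, 0, 0]],
])

```text
time: 10.47
tool_pos: [619.7, 161.8, 104.5]
ee_rot: [-0.016, -3.135, 0.001]
contact_force: [0.7, -0.3, -0.5]
opening: 81.1
gripper_force: 0.0
```

Emit:
servo_tool([
  [[0, 0, -0.08], [0, 0, 0]],
  [[0.05, 0, -0.12], [0, 0, 0]],
  [[0.15, 0, -0.12], [0, 0, 0]],
  [[0.23, -0.05, -0.12], [0, 0, 0]],
  [[0.28, -0.1, -0.12], [0, 0, 0]],
])

```text
time: 10.88
tool_pos: [484.8, 118.5, 168.0]
ee_rot: [0.01, 3.14, 0.001]
contact_force: [0.2, -0.1, 0.3]
opening: 81.4
gripper_force: 0.0
```

```bash
python3 - <<'E'
from h import *
t,d=optics.capture('top');s,_=optics.capture('scene')
cv2.imwrite('pics/top3.png',t);cv2.imwrite('pics/sc3.png',s);np.save('top3.npy',d)
a=cv2.resize(s[180:260,260:360],(400,320),interpolation=2);b=cv2.resize(t[140:235,140:220],(400,475),interpolation=2)
c=np.zeros((475,800,3),np.uint8);c[:320,:400]=a;c[:,400:]=b;cv2.imwrite('pics/after.png',c)
E
python3 plan.py "[(494.6,108.5,130,-0.56),(494.6,108.5,53,-0.56)]"
```

```text
now [478.6 115.4 164.4] 1.56 t 10.98 F [ 0.8 -0.4 -0.7] open 81.2 gf 0.0
[-0.008, -0.003, 0.017] [-0.001, -0.003, 0.169] -> [483. 114. 156.] 1.03
[-0.009, 0.001, 0.017] [0.0, 0.0, 0.169] -> [487. 112. 147.] 0.5
[-0.007, 0.005, 0.017] [0.0, 0.0, 0.169] -> [491. 110. 139.] -0.03
[-0.003, 0.008, 0.017] [0.0, 0.0, 0.169] -> [495. 108. 130.] -0.56
[0.0, 0.0, 0.154] [0.0, 0.0, -0.0] -> [495. 108.  53.] -0.56
```

View pics/after.png

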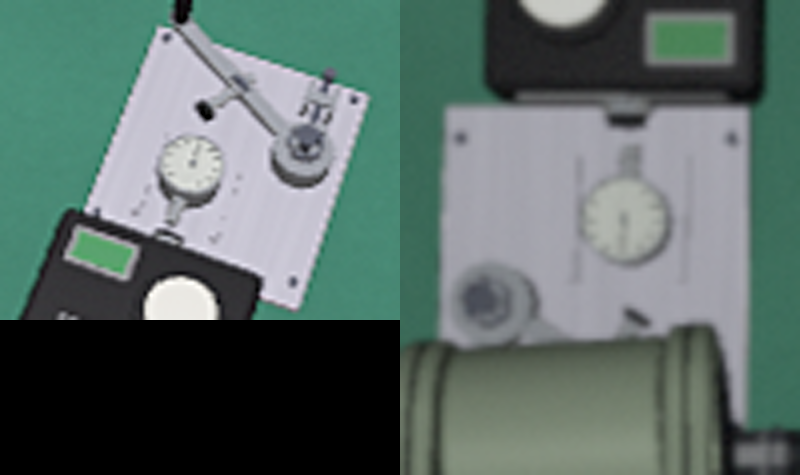

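The gauge lies between the rails with its stem at the seal (right-half dial at (625,220), rails at 577 and 687). Next I'll check its tilt from the depth.

Run:
```python
from h import *
np.set_printoptions(precision=2,suppress=True)
d=np.load('top3.npy');P=[]
for v in range(170,200):
  for u in range(172,200):
    w=world('top',u,v,d=d[v,u])
    if 32<w[2]<60:P.append(w)
P=np.array(P);c=P.mean(0);A=np.c_[P[:,:2]-c[:2],np.ones(len(P))]
k=np.linalg.lstsq(A,P[:,2],rcond=None)[0];r=P[:,2]-A@k
print(len(P),c,'slopes',k,'res',r.std(), 'rect',P.min(0),P.max(0))
# arm post from scene image saved: plate check elsewhere
print('net post_mid scene',[ (x['location'],x['p']) for x in spotter.place_of('scene','post_mid')[:2]])
print(pix('scene',[494.6,108.5,73]),pix('scene',[494.6,108.5,31]))
```

```text
262 [622.36 162.14  40.81] slopes [-0.01  0.01 40.81] res 2.7974661371610594 rect [597.41 136.59  32.61] [659.96 187.87  47.41]
net post_mid scene []
[305.59 176.49] [304.48 183.25]
```

The gauge is flat (top about 41–42 mm, slopes about 0). Now to the post.

Emit:
servo_tool([
  [[-0.008, -0.003, 0.017], [0, 0, 0.168]],
  [[-0.008, -0.003, 0.017], [0, 0, 0.168]],
  [[-0.008, -0.003, 0.017], [0, 0, 0.168]],
  [[-0.008, -0.003, 0.017], [0, 0, 0.168]],
  [[-0.008, -0.003, 0.017], [0, 0, 0.168]],
], claw=0.55)

```text
time: 11.45
tool_pos: [492.8, 116.2, 159.3]
ee_rot: [0.841, 3.024, 0.002]
contact_force: [-0.8, 0.6, -0.3]
opening: 47.1
gripper_force: 0.0
```

Emit:
servo_tool([
  [[-0.009, 0.001, 0.017], [0, 0, 0.168]],
  [[-0.009, 0.001, 0.017], [0, 0, 0.168]],
  [[-0.009, 0.001, 0.017], [0, 0, 0.168]],
  [[-0.009, 0.001, 0.017], [0, 0, 0.168]],
  [[-0.009, 0.001, 0.017], [0, 0, 0.168]],
])

```text
time: 11.87
tool_pos: [496.9, 114.4, 150.8]
ee_rot: [1.601, 2.7, 0.003]
contact_force: [0.3, -0.9, -0.6]
opening: 47.0
gripper_force: 0.0
```

Emit:
servo_tool([
  [[-0.007, 0.005, 0.017], [0, 0, 0.168]],
  [[-0.007, 0.005, 0.017], [0, 0, 0.168]],
  [[-0.007, 0.005, 0.017], [0, 0, 0.168]],
  [[-0.007, 0.005, 0.017], [0, 0, 0.168]],
  [[-0.007, 0.005, 0.017], [0, 0, 0.168]],
])

```text
time: 12.28
tool_pos: [500.9, 112.5, 142.2]
ee_rot: [2.25, 2.19, 0.004]
contact_force: [0.4, -0.3, -0.1]
opening: 46.8
gripper_force: 0.0
```

Emit:
servo_tool([
  [[-0.003, 0.008, 0.017], [0, 0, 0.168]],
  [[-0.003, 0.008, 0.017], [0, 0, 0.168]],
  [[-0.003, 0.008, 0.017], [0, 0, 0.168]],
  [[-0.003, 0.008, 0.017], [0, 0, 0.168]],
  [[-0.003, 0.008, 0.017], [0, 0, 0.168]],
])

```text
time: 12.7
tool_pos: [504.8, 110.9, 133.7]
ee_rot: [2.744, 1.527, 0.005]
contact_force: [0.3, 0.0, 0.2]
opening: 46.5
gripper_force: 0.0
```

Emit:
servo_tool([
  [[0, 0, 0], [0, 0, 0]],
  [[0, 0, 0], [0, 0, 0]],
  [[0, 0, 0], [0, 0, 0]],
  [[0, 0, 0], [0, 0, 0]],
  [[0, 0, 0], [0, 0, 0]],
])

```text
time: 13.12
tool_pos: [502.7, 110.6, 132.5]
ee_rot: [2.741, 1.535, 0.001]
contact_force: [-0.1, -0.2, 0.0]
opening: 47.1
gripper_force: 0.0
```

```bash
python3 plan.py "[(494.6,108.5,90,-0.56),(494.6,108.5,53,-0.56)]"
```

```text
now [502.7 110.6 132.5] -0.55 t 13.12 F [-0.1 -0.2  0. ] open 47.1 gf 0.0
[-0.012, -0.012, 0.085] [0.0, -0.0, 0.003] -> [495. 108.  90.] -0.56
[0.0, 0.0, 0.074] [0.0, 0.0, 0.0] -> [495. 108.  53.] -0.56
```

Emit:
servo_tool([
  [[-0.012, -0.012, 0.04], [0, 0, 0.003]],
  [[-0.012, -0.012, 0.085], [0, 0, 0.003]],
  [[-0.012, -0.012, 0.085], [0, 0, 0.003]],
  [[-0.012, -0.012, 0.085], [0, 0, 0.003]],
  [[-0.012, -0.012, 0.085], [0, 0, 0.003]],
])

```text
time: 13.53
tool_pos: [494.9, 108.6, 90.6]
ee_rot: [2.748, 1.521, 0.002]
contact_force: [1.0, 0.1, 0.5]
opening: 47.2
gripper_force: 0.0
```

Emit:
servo_tool([
  [[0, 0, 0.02], [0, 0, 0]],
  [[0, 0, 0.04], [0, 0, 0]],
  [[0, 0, 0.06], [0, 0, 0]],
  [[0, 0, 0.073], [0, 0, 0]],
  [[0, 0, 0.073], [0, 0, 0]],
])

```text
time: 13.95
tool_pos: [492.3, 108.4, 51.1]
ee_rot: [-2.747, -1.52, 0.006]
contact_force: [-0.6, 0.2, -0.3]
opening: 47.2
gripper_force: 0.0
```

Emit:
servo_tool([
  [[0, 0, 0], [0, 0, 0]],
  [[0, 0, 0], [0, 0, 0]],
  [[0, 0, 0], [0, 0, 0]],
  [[0, 0, 0], [0, 0, 0]],
  [[0, 0, 0], [0, 0, 0]],
], claw=0, grip_force=40)

```text
time: 14.37
tool_pos: [494.5, 108.5, 53.7]
ee_rot: [2.748, 1.521, 0.001]
contact_force: [0.5, -0.3, 0.1]
opening: 15.1
gripper_force: 38.9
```

Emit:
servo_tool([
  [[0, 0, 0], [0, 0, 0]],
  [[0, 0, 0], [0, 0, 0]],
  [[0, 0, 0], [0, 0, 0]],
  [[0, 0, 0], [0, 0, 0]],
  [[0, 0, 0], [0, 0, 0]],
])

```text
time: 14.78
tool_pos: [494.6, 108.5, 53.6]
ee_rot: [2.748, 1.521, 0.001]
contact_force: [-0.7, -0.3, 1.4]
opening: 15.0
gripper_force: 39.0
```

```bash
cat > arc.py <<'E'
import sys
from plan import *
# pivot in world from tester (618.5,162,-.01)
pv=np.array([618.5-45+.75,162+75+.45]);yaw=-.01
def at(th,z=53): b=.55-th; v=150*np.array([-np.sin(b),-np.cos(b)]);c,s=np.cos(yaw),np.sin(yaw);return (pv[0]+c*v[0]-s*v[1],pv[1]+s*v[0]+c*v[1],z,yaw+th-.55)
plan([at(float(t)) for t in sys.argv[1:]])
E
python3 arc.py 0 0.16 0.32 0.46 0.54 0.62
```

```text
now [494.6 108.5  53.6] -0.56 t 14.78 F [-0.7 -0.3  1.4] open 15.0 gf 39.0
[0.003, -0.002, 0.001] [0.0, -0.0, 0.0] -> [495. 110.  53.] -0.56
[0.004, 0.048, 0.0] [0.0, 0.0, -0.051] -> [516.  99.  53.] -0.4
[0.004, 0.048, 0.0] [0.0, 0.0, -0.051] -> [539.  92.  53.] -0.24
[0.003, 0.042, 0.0] [0.0, 0.0, -0.045] -> [559.  88.  53.] -0.1
[0.001, 0.024, 0.0] [0.0, 0.0, -0.025] -> [571.  87.  53.] -0.02
[0.001, 0.024, 0.0] [0.0, 0.0, -0.025] -> [583.  88.  53.] 0.06
```

Emit:
servo_tool([
  [[0.001, 0.01, 0], [0, 0, -0.01]],
  [[0.002, 0.02, 0], [0, 0, -0.02]],
  [[0.002, 0.03, 0], [0, 0, -0.03]],
  [[0.003, 0.04, 0], [0, 0, -0.041]],
  [[0.004, 0.048, 0], [0, 0, -0.051]],
], grip_force=60)

```text
time: 15.2
tool_pos: [515.6, 97.7, 53.7]
ee_rot: [-2.616, -1.737, 0.0]
contact_force: [-2.9, 0.9, 4.4]
opening: 14.1
gripper_force: 58.5
```

Emit:
servo_tool([
  [[0.001, 0.01, 0], [0, 0, -0.01]],
  [[0.002, 0.02, 0], [0, 0, -0.02]],
  [[0.002, 0.03, 0], [0, 0, -0.03]],
  [[0.003, 0.04, 0], [0, 0, -0.041]],
  [[0.004, 0.048, 0], [0, 0, -0.051]],
])

```text
time: 15.62
tool_pos: [538.2, 90.2, 53.6]
ee_rot: [-2.469, -1.941, 0.001]
contact_force: [-2.8, 1.8, 4.4]
opening: 14.7
gripper_force: 58.5
```

```bash
python3 arc.py 0.46 0.54 0.63
```

```text
now [538.2  90.2  53.6] -0.238 t 15.62 F [-2.8  1.8  4.4] open 14.7 gf 58.5
[0.006, 0.042, 0.001] [-0.0, -0.0, -0.044] -> [559.  88.  53.] -0.1
[0.001, 0.024, 0.0] [0.0, 0.0, -0.025] -> [571.  87.  53.] -0.02
[0.001, 0.027, 0.0] [0.0, 0.0, -0.029] -> [585.  88.  53.] 0.07
```

Forces are modest. On to 0.46, then I'll look at the gauge.

Emit:
servo_tool([
  [[0.001, 0.009, 0], [0, 0, -0.009]],
  [[0.001, 0.018, 0], [0, 0, -0.018]],
  [[0.002, 0.026, 0], [0, 0, -0.027]],
  [[0.003, 0.034, 0], [0, 0, -0.036]],
  [[0.004, 0.042, 0], [0, 0, -0.044]],
])

```text
time: 16.03
tool_pos: [559.0, 86.4, 53.7]
ee_rot: [-2.33, -2.107, 0.003]
contact_force: [-2.8, -1.5, 4.2]
opening: 14.6
gripper_force: 58.5
```

```bash
python3 - <<'E'
from h import *
s,_=optics.capture('scene');cv2.imwrite('pics/sc5.png',cv2.resize(s[180:260,260:360],(750,600),interpolation=2))
E
python3 arc.py 0.54 0.63
```

```text
now [559.8  86.3  53.7] -0.099 t 16.08 F [-0.3 -2.1  2.2] open 14.8 gf 58.5
[0.005, 0.022, 0.001] [-0.0, 0.0, -0.025] -> [571.  87.  53.] -0.02
[0.001, 0.027, 0.0] [0.0, 0.0, -0.029] -> [585.  88.  53.] 0.07
```

View pics/sc5.png

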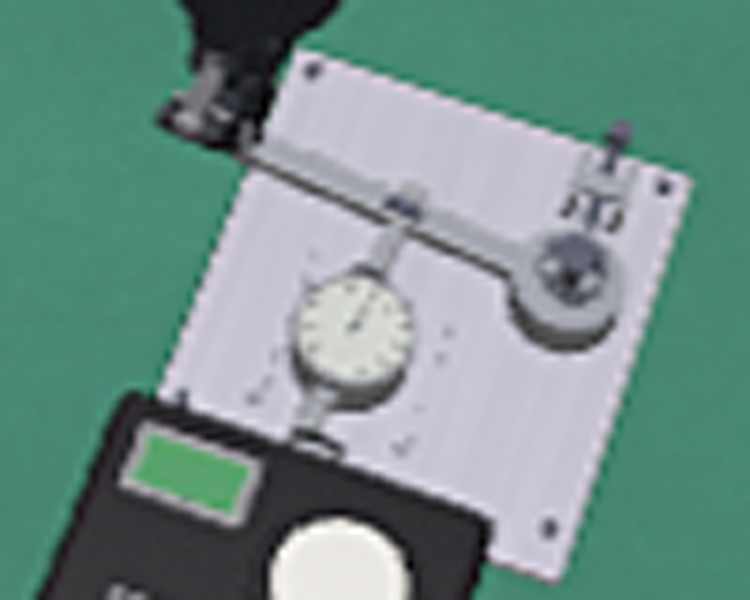

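The plunger (about (390,240)) has pushed the gauge, and the stem (312,410) meets the seal (318,440). Pushing on past the click.

Emit:
servo_tool([
  [[0, 0.005, 0], [0, 0, -0.005]],
  [[0.001, 0.01, 0], [0, 0, -0.01]],
  [[0.001, 0.015, 0], [0, 0, -0.015]],
  [[0.001, 0.019, 0], [0, 0, -0.02]],
  [[0.002, 0.023, 0], [0, 0, -0.025]],
])

```text
time: 16.5
tool_pos: [570.6, 85.6, 53.7]
ee_rot: [2.246, 2.196, -0.003]
contact_force: [-2.8, -5.0, 5.1]
opening: 14.2
gripper_force: 58.8
```

Emit:
servo_tool([
  [[0, 0.006, 0], [0, 0, -0.006]],
  [[0, 0.012, 0], [0, 0, -0.012]],
  [[0, 0.018, 0], [0, 0, -0.018]],
  [[0.001, 0.023, 0], [0, 0, -0.024]],
  [[0.001, 0.028, 0], [0, 0, -0.03]],
])

```text
time: 16.92
tool_pos: [583.9, 85.8, 53.6]
ee_rot: [-2.14, -2.299, 0.005]
contact_force: [-4.8, -4.8, 6.7]
opening: 14.2
gripper_force: 59.1
```

Emit:
servo_tool([
  [[0, 0, 0], [0, 0, 0]],
  [[0, 0, 0], [0, 0, 0]],
  [[0, 0, 0], [0, 0, 0]],
  [[0, 0, 0], [0, 0, 0]],
  [[0, 0, 0], [0, 0, 0]],
])

```text
time: 17.33
tool_pos: [583.9, 85.8, 53.6]
ee_rot: [-2.141, -2.298, 0.005]
contact_force: [-5.0, -4.9, 7.2]
opening: 14.2
gripper_force: 59.0
```

```bash
python3 - <<'E'
from h import *
s,_=optics.capture('scene');t,_=optics.capture('top')
a=cv2.resize(s[180:260,260:360],(400,320),interpolation=2);b=cv2.resize(t[140:235,140:220],(400,475),interpolation=2)
c=np.zeros((475,800,3),np.uint8);c[:320,:400]=a;c[:,400:]=b;cv2.imwrite('pics/fin.png',c)
E
python3 arc.py 0.63
```

```text
now [583.9  85.8  53.6] 0.071 t 17.43 F [-3.7 -5.1  6.8] open 14.5 gf 59.0
[0.004, 0.002, 0.001] [-0.001, 0.001, 0.0] -> [585.  88.  53.] 0.07
```

View pics/fin.png

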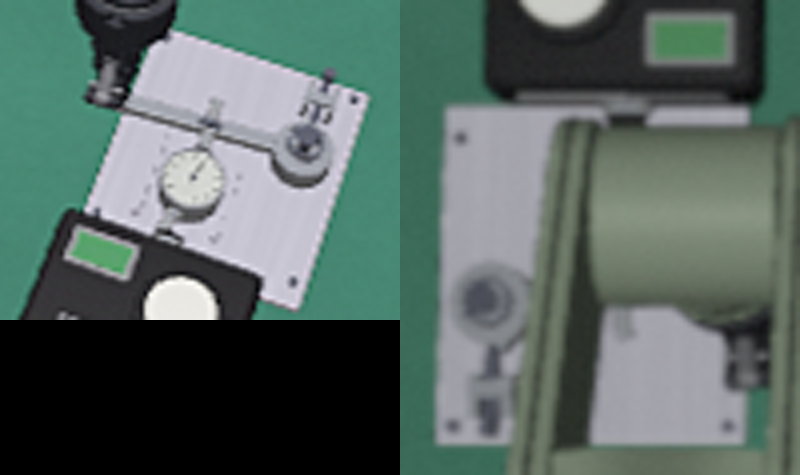

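Kinematically the arm reads about 0.62, with the gauge home on the seal at (172,225) in the left half. I'll add a few mm for a clear margin; the stop is still about 10 mm away.

Emit:
servo_tool([
  [[0, 0.003, 0], [0, 0, -0.003]],
  [[0.001, 0.006, 0], [0, 0, -0.006]],
  [[0.001, 0.008, 0], [0, 0, -0.009]],
  [[0.001, 0.008, 0], [0, 0, -0.009]],
  [[0.001, 0.008, 0], [0, 0, -0.009]],
])

```text
time: 17.85
tool_pos: [587.7, 86.1, 53.6]
ee_rot: [-2.109, -2.328, 0.006]
contact_force: [-5.3, -5.3, 6.7]
opening: 14.4
gripper_force: 59.1
```

Emit:
servo_tool([
  [[0, 0, 0], [0, 0, 0]],
  [[0, 0, 0], [0, 0, 0]],
  [[0, 0, 0], [0, 0, 0]],
  [[0, 0, 0], [0, 0, 0]],
  [[0, 0, 0], [0, 0, 0]],
])

```text
time: 18.27
tool_pos: [587.7, 86.1, 53.6]
ee_rot: [-2.109, -2.328, 0.006]
contact_force: [-5.8, -5.6, 7.3]
opening: 14.4
gripper_force: 59.1
```

```bash
python3 -c "
from rig import workorder
print(workorder.sign_off())"
```

```text
the job is handed in; nothing more can be done
None
```

The job is handed in at about 18 s: the chrome gauge lies flat between the rails with its stem against the seal, and the gripper still holds the post at about 0.65 rad (worked out from hand travel), past the 0.54 click and short of the 0.72 stop; sign-off gave no verdict.

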